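# Unload the sample cassette dock

### The arm

A 7-joint arm with a two-finger parallel gripper is mounted at the origin on the work surface. World frame = base frame: x ahead of the robot, y to its left, z up, the work surface at z = 0. Lengths are in m, angles in rad, forces in N, time in s.
With the tool pointing down it reaches from about 0.35 to 0.9 m from the base axis. Payload 19.9 kg.
Tool frame: the origin (TCP) lies between the finger pads; the fingertips stand 19 mm ahead of it and the grasp point (between the pads) is the TCP; z points along the fingers, y is the line along which they close (so a half turn about z gives the same grasp; the last joint's range is limited). The gripper opens to 94 mm and grips with 3 to 60 N. Pads are 16 mm wide; open, the fingers measure 119 mm over their backs; the gripper's body (75 mm by 177 mm) begins 78 mm behind the grasp point.
Start: joints at [1.222, 0.417, -0.01, 1.614, 0.005, 1.111, -0.053], TCP at [0.189, -0.596, 0.224] pointing down, gripper open.
Joint ranges: [-2.81, 2.81], [-0.39, 2.02], [-1.27, 1.25], [0.06, 2.57], [-1.19, 4.33], [0.19, 2], [-2.82, 2.82]. Speed limits (rad/s): [1.89, 1.89, 2.39, 2.39, 3.01, 3.01, 3.01].

### API

Orientations are given as a 3x3 rotation matrix whose columns are the frame's x, y, z axes.
In Python, from rig import robot gives the robot as it stands. Calls block until the motion is done:
- robot.move_ptp(position, orientation): joint-space move of the TCP to a pose.
- robot.move_linear(position, velocity=0.15, frame=None, threshold=None): straight line of the TCP; frame=None keeps the orientation; velocity is the mean speed in m/s. With threshold (N) it stops when the force on the tool has changed by that much, and returns True; else False.
- robot.goto_joints(angles): joint-space move.
- robot.gripper_to(opening): finger opening in m; the grip force is fixed at half the most; returns when the fingers have stopped.
- robot.pause(seconds).
- robot.ik(position, orientation): joint angles nearest the present ones, or None.
- robot.get_state(): the state.
- robot.grab_frame(name): name is "scene" or "side" or "wrist"; returns the picture (480x640x3 uint8, red, green, blue); there is no depth.
- robot.camera_info(name): a dict with "fx", "fy", "cx", "cy" (pixels), "rvec" (rotation vector, rad) and "tvec" (3), from world to camera coordinates, as OpenCV has them. Camera axes: x right, y down, z forward; pixel columns grow to the right and rows downward; lengths in m; the calibration is good to about 2 mm. A picture is of the moment at which its call begins: read the wrist's pose just before it. camera_info takes no time and is no camera call; for the wrist camera it gives the pose at the moment of the call.
A pose or a line that the arm cannot do raises robot.PlanningError and nothing moves.
- robot.sign_off(): hands the job in; it is judged then, once.
The state is a dict: "time": time; "qpos": joint angles; "joint_vel": joint speeds; "effort": joint torques, N m; "ee_pos": TCP position; "tool_rot": TCP orientation; "force": force on the tool from outside, world axes, zero at the start; "moment": the same for the moment, N m; "opening": finger opening in m; "grasp_force": force on a finger pad.
Only numpy, scipy, OpenCV 4.12 (cv2) and the standard library are available. Lean on these libraries where they do the work, as an engineer would, in place of code of your own. Each camera call takes 0.05 s, during which the arm holds its last target. There are 200 camera calls.

### The job

The run is over: slide the dock's locking bar by its upright grip all the way to its far end stop, then pull every sample cassette up off the rail against its sprung catch and put them all in the enamel tray, each down on the tray floor and none on top of another (any order, any way up). When the rail is empty, slide the locking bar fully back to its locked end. Leave the small beaker and the shallow dish between dock and tray where they stand.

Things in the scene. Friction and masses are not known exactly. Their poses are not given: they have to be found in the camera images.
- dock: Fixed cassette dock, left or right (the tray is on the other side): grey deck x -100 to +85, y -155 to +155 mm, deck top at z 25 mm. Origin on the table under the rail's middle; y runs along the rail; the -x side, with the locking bar, is toward the robot. A white housing (top z 60 mm) runs behind the rail at x +43 to +83 mm.
- rail_top (a point): Middle of the rail's top, 73 mm above the table. The aluminium rail is 24 mm wide (dock x), 280 mm long and 48 mm tall on the deck. Four stations at dock y = -102, -34, +34, +102 mm, each with a sprung steel ball in both side faces of the rail; they snap into pockets in the cassette's walls.
- lock_bar (a joint): Travel of the steel locking bar along dock +y, m: 0 = fully back, locked (a tab of the bar lies over the front lug of every cassette so that none can be lifted); 0.040 = far end stop, free (tabs stand between the lugs). Starts within 5 mm of 0. About 2.5 N of friction; stays where it is left.
- lock_grip (a point): Middle of the top of the bar's upright black grip, on the robot's side of the rail: 22 mm along dock x, 16 mm along dock y, top 95 mm above the table, its upper 50 mm clear for fingers on both y sides (pinch it from above across dock y). It moves with the bar.
- tray: Loose white enamelled tray with blue rim, 270 mm (its x) by 260 mm (its y) outside, walls 5 mm thick and 28 mm tall, floor 5 mm thick, about 0.9 kg. Origin at the centre of its underside.
- cassette1: White sample cassette, an upside-down U astride the rail, three amber vials in its front: 46 (x) by 58 (y) by 62 mm tall, handle blade on top to 102 mm, front lug 13 mm beyond the -x face at z 10 to 20. Channel below 26 wide, 50 high. Origin: centre of underside, axes as the dock's while clipped on. 0.16 to 0.28 kg. Stands on the deck, or free on its own feet. None if absent.
- cassette1_grip (a point): Centre of cassette1's handle blade, 82 mm above its underside; blade 16 mm thick (x), 40 mm long (y), 40 mm tall (z 62 to 102). Pulling straight up takes about 10 to 20 N over the first few mm until the catch gives; the cassette is clear of the rail after 50 mm.
- cassette2: Another cassette, just like cassette1 (None if absent).
- cassette2_grip (a point): Centre of cassette2's handle blade, like cassette1's.
- cassette3: Another cassette, just like cassette1 (None if absent).
- cassette3_grip (a point): Centre of cassette3's handle blade, like cassette1's.
- cassette4: Another cassette, just like cassette1 (None if absent).
- cassette4_grip (a point): Centre of cassette4's handle blade, like cassette1's.
- beaker: Bystander: small glass beaker, 68 mm across, 85 mm tall, standing on the table; origin at the centre of its underside. To be left alone.
- dish: Bystander: shallow glass dish, 84 mm across, 16 mm tall, standing on the table; origin at the centre of its underside. To be left alone.

How it is judged:
On the way, in this order (a step that is already met when the one before it is completed fails the run):
1. the locking bar is slid to its far end stop (value of joint lock_bar above 0.037 m), for 0.2 s.
2. every cassette lies or stands in the tray, let go (x of cassette1 in the frame of tray between -0.125 and 0.125 m and y of cassette1 in the frame of tray between -0.12 and 0.12 m and z of each of cassette1, cassette2, cassette3, cassette4 in the frame of tray below 0.055 m and x of cassette1_grip in the frame of tray between -0.125 and 0.125 m and y of cassette1_grip in the frame of tray between -0.12 and 0.12 m and z of each of cassette1_grip, cassette2_grip, cassette3_grip, cassette4_grip in the frame of tray below 0.105 m and x of cassette2 in the frame of tray between -0.125 and 0.125 m and y of cassette2 in the frame of tray between -0.12 and 0.12 m and x of cassette2_grip in the frame of tray between -0.125 and 0.125 m and y of cassette2_grip in the frame of tray between -0.12 and 0.12 m and x of cassette3 in the frame of tray between -0.125 and 0.125 m and y of cassette3 in the frame of tray between -0.12 and 0.12 m and x of cassette3_grip in the frame of tray between -0.125 and 0.125 m and y of cassette3_grip in the frame of tray between -0.12 and 0.12 m and x of cassette4 in the frame of tray between -0.125 and 0.125 m and y of cassette4 in the frame of tray between -0.12 and 0.12 m and x of cassette4_grip in the frame of tray between -0.125 and 0.125 m and y of cassette4_grip in the frame of tray between -0.12 and 0.12 m and contact force between each of cassette1, cassette2, cassette3, cassette4 and the fingers below 0.2 N), for 0.2 s.
At the end, for the whole second after the job is handed in: Every cassette present is at rest in the tray: its origin and its handle centre within 125 mm (tray x) and 120 mm (tray y) of the tray's centre, origin less than 55 mm and handle centre less than 105 mm above the tray's underside; the locking bar is within 3 mm of its locked end (x of cassette1 in the frame of tray between -0.125 and 0.125 m and y of cassette1 in the frame of tray between -0.12 and 0.12 m and z of each of cassette1, cassette2, cassette3, cassette4 in the frame of tray below 0.055 m and x of cassette1_grip in the frame of tray between -0.125 and 0.125 m and y of cassette1_grip in the frame of tray between -0.12 and 0.12 m and z of each of cassette1_grip, cassette2_grip, cassette3_grip, cassette4_grip in the frame of tray below 0.105 m and x of cassette2 in the frame of tray between -0.125 and 0.125 m and y of cassette2 in the frame of tray between -0.12 and 0.12 m and x of cassette2_grip in the frame of tray between -0.125 and 0.125 m and y of cassette2_grip in the frame of tray between -0.12 and 0.12 m and x of cassette3 in the frame of tray between -0.125 and 0.125 m and y of cassette3 in the frame of tray between -0.12 and 0.12 m and x of cassette3_grip in the frame of tray between -0.125 and 0.125 m and y of cassette3_grip in the frame of tray between -0.12 and 0.12 m and x of cassette4 in the frame of tray between -0.125 and 0.125 m and y of cassette4 in the frame of tray between -0.12 and 0.12 m and x of cassette4_grip in the frame of tray between -0.125 and 0.125 m and y of cassette4_grip in the frame of tray between -0.12 and 0.12 m and linear speed of each of cassette1, cassette2, cassette3, cassette4 below 0.03 m/s and value of joint lock_bar below 0.003 m); the robot touches nothing.
It fails at once if the small beaker or the dish is shoved more than 60 mm (distance of any of beaker, dish from where it was at the start of the episode above 0.06 m).
It fails at once if the small beaker or the dish is knocked over (angle between any of beaker, dish's own z axis and vertical above 0.6 rad).
Of cassette1, cassette2, cassette3, cassette4 only 3 to 4 are there at a start; the rules pass over those that are not, and their reading is None.
At some moment in a run one of tray may be knocked a few centimetres aside while the robot is not near it.
Once in a run the grip may slacken for a moment while it holds something.
It also fails if it takes over 208 s, if anything falls off the work surface, if the arm or the gripper's body presses on something with over 40 N, if the wrist force passes 120 N, or if a joint passes its speed limit or range.

## Working session

There is one attempt and no reset: what is moved stays moved. The work goes in short steps, each a Python script; the robot and the scene stay as the last script left them, time stands still between calls to the robot, and variables do not carry over. Pictures are saved under pics/ and viewed, at most 14 in all, crops included, and the job is handed in when it is done.

```bash
mkdir -p pics; ls
python3 - <<'E'
from rig import robot
import cv2,numpy as np
for n in("scene","side"):
    cv2.imwrite(f"pics/{n}0.png",robot.grab_frame(n)[:,:,::-1])
    c=robot.camera_info(n);R=cv2.Rodrigues(np.array(c["rvec"]))[0];print(n,c,-R.T@np.array(c["tvec"]),R[2])
s=robot.get_state();print(s["tool_rot"],s["time"])
E
```

```text
pics
scene {'fx': 434.65045295340514, 'fy': 434.65045295340514, 'cx': 312.7562805653053, 'cy': 245.0116969964154, 'rvec': array([ 1.73716161,  1.45582626, -0.78122638]), 'tvec': array([-0.07701663, -0.20652816,  1.35438919])} [ 1.2378517  -0.14354301  0.57452075] [-0.82116921  0.14738579 -0.55132437]
side {'fx': 525.9582343237288, 'fy': 525.9582343237288, 'cx': 314.18599896889765, 'cy': 226.90909972459133, 'rvec': array([ 0.58319801, -2.6780281 ,  1.14828048]), 'tvec': array([0.46226554, 0.23046511, 0.84862102])} [0.22896677 0.60666056 0.75266088] [ 0.30302691 -0.65826136 -0.6891057 ]
[[ 9.52998627e-01  3.02974392e-01 -3.65414875e-04]
 [ 3.02974609e-01 -9.52998121e-01  9.83887265e-04]
 [-5.01470423e-05 -1.04835464e-03 -9.99999449e-01]] 0.1
```

View pics/scene0.png

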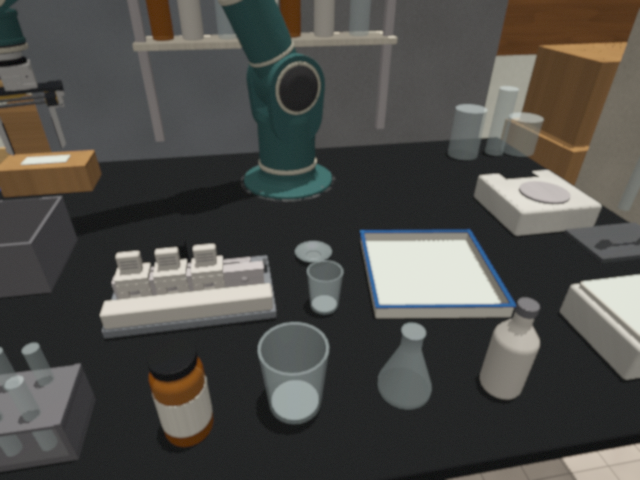

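View pics/side0.png

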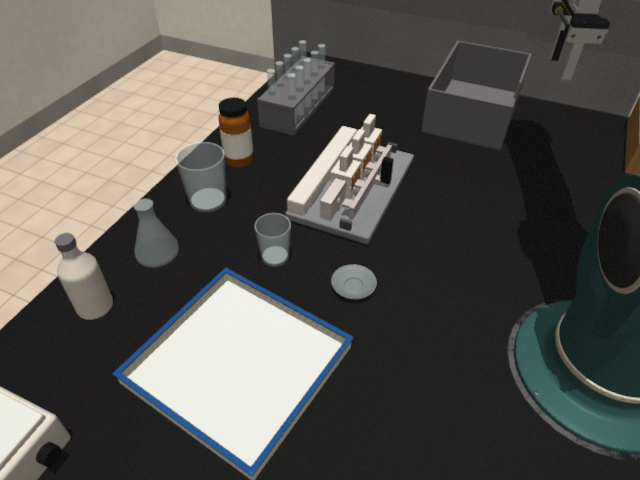

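```bash
python3 - <<'E'
import cv2,numpy as np
a=cv2.imread("pics/side0.png")[105:255,270:430];a=cv2.resize(a,None,fx=4,fy=4,interpolation=cv2.INTER_CUBIC)
cv2.imwrite("pics/sidecrop.png",cv2.convertScaleAbs(a,alpha=1.3))
E
cat > h.py <<'E'
from rig import robot
import cv2,numpy as np
def ray(cam,uv):
    c=robot.camera_info(cam) if isinstance(cam,str) else cam
    R=cv2.Rodrigues(np.array(c["rvec"]))[0];o=-R.T@np.array(c["tvec"])
    d=R.T@np.array([(uv[0]-c["cx"])/c["fx"],(uv[1]-c["cy"])/c["fy"],1]);return o,d
def onz(cam,uv,z):
    o,d=ray(cam,uv);return (o+d*(z-o[2])/d[2])
def px(cam,p):
    c=robot.camera_info(cam) if isinstance(cam,str) else cam
    K=np.array([[c["fx"],0,c["cx"]],[0,c["fy"],c["cy"]],[0,0,1.]])
    return cv2.projectPoints(np.array(p,float).reshape(-1,3),np.array(c["rvec"]),np.array(c["tvec"]),K,None)[0].reshape(-1,2)
def tray(cam="side",img=None):
    """tray centre and yaw from blue outer rim, z=0.028"""
    if img is None: img=robot.grab_frame(cam)
    hsv=cv2.cvtColor(img,cv2.COLOR_RGB2HSV)
    m=cv2.inRange(hsv,(100,120,60),(125,255,255))
    m=cv2.morphologyEx(m,cv2.MORPH_CLOSE,np.ones((5,5)))
    cs=cv2.findContours(m,cv2.RETR_EXTERNAL,cv2.CHAIN_APPROX_NONE)[0]
    c=cv2.convexHull(max(cs,key=cv2.contourArea))
    w=np.array([onz(cam,p[0],0.028)[:2] for p in c])
    (cx,cy),(a,b),ang=cv2.minAreaRect((w*1000).astype(np.float32))
    return np.array([cx,cy])/1000,(a,b),ang
E
python3 -c "
from h import *
for n in('scene','side'):print(n,tray(n))
"
```

```text
scene (array([0.53500696, 0.2356205 ]), (271.7577209472656, 283.2193603515625), 81.0519790649414)
side (array([0.53813361, 0.23392197]), (267.9002990722656, 278.17559814453125), 80.78388214111328)
```

View pics/sidecrop.png

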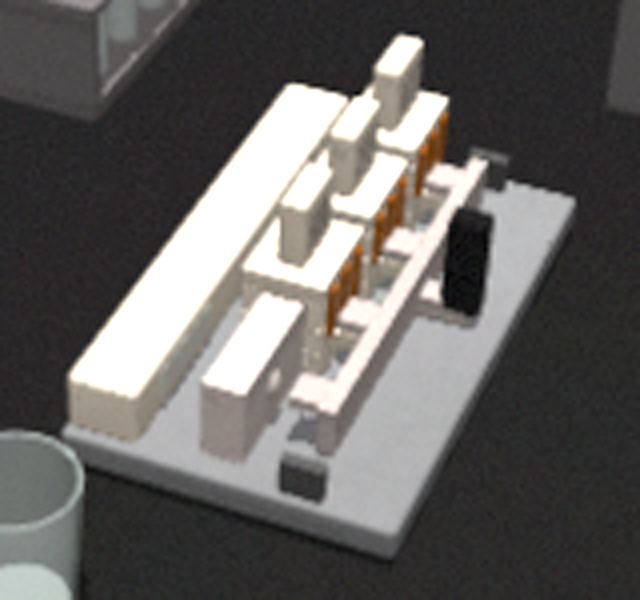

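Run:
```python
from h import *
f=lambda u,v,z:onz("side",(270+(u+.5)/4-.5,105+(v+.5)/4-.5),z)[:2]
A=f(575,203,.025);B=f(393,533,.025);C=f(65,432,.025)
print("deck",A,B,C,np.linalg.norm(A-B),np.linalg.norm(B-C))
y=(B-A);print("yaw from y",np.degrees(np.arctan2(-y[0],y[1])));x=C-B;print("yaw x",np.degrees(np.arctan2(x[1],x[0])))
for n,p in dict(b1=(307,188),b2=(355,117),b3=(403,55)).items():print(n,f(*p,.127))
print("housing",f(70,382,.06),f(135,397,.06),f(290,85,.06))
print("rail end",f(202,380,.073),f(243,388,.073),f(305,300,.073))
print("grip",f(472,215,.095))
```

```text
deck [ 0.43887137 -0.40571125] [ 0.43997782 -0.10375297] [ 0.62004351 -0.10311009] 0.30196030650654765 0.18006683692288478
yaw from y -0.2099443066243557
yaw x 0.20456013230030448
b1 [ 0.53704479 -0.219911  ]
b2 [ 0.53807636 -0.29007041]
b3 [ 0.53600275 -0.35791394]
housing [ 0.61598238 -0.10369023] [ 0.58116155 -0.10689493] [ 0.6189202  -0.40190132]
rail end [ 0.54983317 -0.11885542] [ 0.52893221 -0.12171516] [ 0.52731745 -0.19896198]
grip [ 0.46478847 -0.27560901]
```

Run:
```python
from h import *
R=np.diag([1.,-1,-1])
for M,n in((R,"y"),(np.array([[0,1.,0],[1,0,0],[0,0,-1]]),"x"),(-np.array([[0,1.,0],[1,0,0],[0,0,1]])@np.eye(3),"-x")):
    for p in((.465,-.276,.1),(.537,-.22,.12),(.537,-.358,.12),(.54,.23,.15),(.62,.3,.15),(.45,.15,.15)): 
        q=robot.ik(p,M);print(n,p,None if q is None else np.round(q,2))
robot.move_ptp((.44,-.26,.33),R)
c=robot.camera_info("wrist");im=robot.grab_frame("wrist");cv2.imwrite("pics/w1.png",im[:,:,::-1])
import pickle;pickle.dump(c,open("w1.pkl","wb"));print(robot.get_state()["time"],ray(c,(320,240)))
```

```text
y (0.465, -0.276, 0.1) [ 0.6   0.43 -0.14  1.92  0.08  0.79 -1.16]
y (0.537, -0.22, 0.12) [ 0.5   0.47 -0.2   1.81  0.12  0.87 -1.33]
y (0.537, -0.358, 0.12) [ 0.61  0.56 -0.09  1.64  0.06  0.94 -1.08]
y (0.54, 0.23, 0.15) [ 0.14  0.55 -0.79  1.76  0.45  1.02 -2.39]
y (0.62, 0.3, 0.15) [-0.02  0.71 -0.73  1.48  0.5   1.14 -2.42]
y (0.45, 0.15, 0.15) [ 0.34  0.35 -0.85  2.03  0.34  0.9  -2.26]
x (0.465, -0.276, 0.1) [ 0.82  0.46 -0.42  1.92  0.25  0.82  0.26]
x (0.537, -0.22, 0.12) [ 0.72  0.51 -0.5   1.8   0.3   0.91  0.09]
x (0.537, -0.358, 0.12) [ 0.8   0.59 -0.36  1.64  0.24  0.96  0.36]
x (0.54, 0.23, 0.15) [ 0.3   0.67 -1.06  1.76  0.65  1.11 -0.97]
x (0.62, 0.3, 0.15) [ 0.14  0.85 -1.06  1.48  0.76  1.26 -1.  ]
x (0.45, 0.15, 0.15) [ 0.5   0.44 -1.07  2.02  0.48  0.95 -0.82]
-x (0.465, -0.276, 0.1) [ 0.36  0.43  0.15  1.93 -0.09  0.79 -2.59]
-x (0.537, -0.22, 0.12) [ 0.26  0.46  0.1   1.82 -0.06  0.86 -2.76]
-x (0.537, -0.358, 0.12) [ 0.39  0.57  0.2   1.65 -0.14  0.93 -2.49]
-x (0.54, 0.23, 0.15) [ 0.32  0.69 -1.09  1.75  0.67  1.12  2.15]
-x (0.62, 0.3, 0.15) [ 0.16  0.87 -1.09  1.48  0.79  1.27  2.12]
-x (0.45, 0.15, 0.15) [ 0.51  0.44 -1.08  2.02  0.48  0.95  2.32]
1.8417 (array([ 0.50564534, -0.26137195,  0.48997793]), array([-0.23130193, -0.04192701, -0.97286536]))
```

View pics/w1.png

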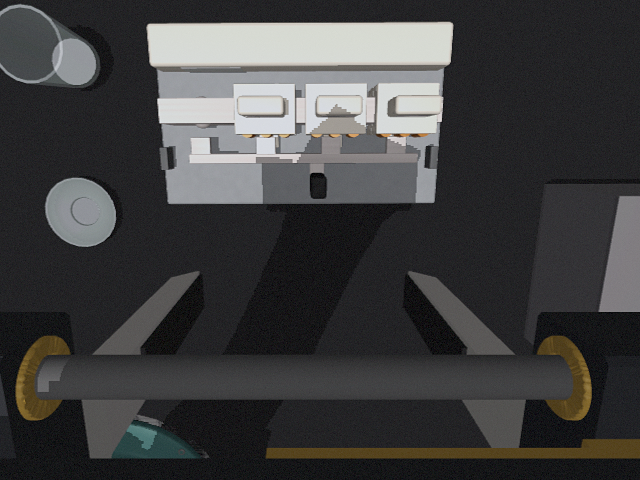

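Run:
```python
from h import *;import pickle
c=pickle.load(open("w1.pkl","rb"))
for n,u,v,z in(("grip",317,179,.095),("b1",260.5,105,.127),("b2",339,105,.127),("b3",418,104.5,.127),("dk",168,203,.025),("dk",435,202,.025),("hs",150,24,.06),("hs",452,23,.06),("beakbase",75,62,0),("beaktop",28,43,.085),("dish",81,212,.012)):
    print(n,onz(c,(u,v),z)[:2].round(4))
cs=robot.camera_info("side")
print("side beaker base",onz(cs,(275,256),0),"dish",onz(cs,(355,283),.01))
```

```text
grip [ 0.4724 -0.275 ]
b1 [ 0.5379 -0.2252]
b2 [ 0.5378 -0.2922]
b3 [ 0.5381 -0.3597]
dk [ 0.4393 -0.1054]
dk [ 0.44   -0.4139]
hs [ 0.6186 -0.1135]
hs [ 0.6192 -0.4059]
beakbase [ 0.5955 -0.005 ]
beaktop [ 0.5962 -0.0083]
dish [0.4267 0.0036]
side beaker base [ 5.95413914e-01 -5.07641370e-03  1.11022302e-16] dish [0.42467558 0.00236931 0.01      ]
```

```bash
cat >> h.py <<'E'
RY=np.diag([1.,-1,-1]); RX=np.array([[0,1.,0],[1,0,0],[0,0,-1]])
def st(*a):
    s=robot.get_state();print(*a,"t%.1f"%s["time"],"p",s["ee_pos"].round(4) if hasattr(s["ee_pos"],'round') else np.round(s["ee_pos"],4),"F",np.round(s["force"],1),"op %.4f gf %.1f"%(s["opening"],np.max(s["grasp_force"])));return s
def snap(cam,name): cv2.imwrite(f"pics/{name}.png",robot.grab_frame(cam)[:,:,::-1])
E
python3 - <<'E'
from h import *
robot.move_ptp((.4715,-.275,.16),RY)
print(robot.move_linear((.4715,-.275,.076),threshold=8));st("down")
robot.gripper_to(0.0);s=st("closed")
y=s["ee_pos"][1]
print(robot.move_linear((.4715,y+.055,.076),velocity=.04,threshold=14));s=st("slid",(robot.get_state()["ee_pos"][1]-y))
robot.pause(.4);st("hold")
snap("side","slid")
E
```

```text
False
down t3.3 p [ 0.4721 -0.2754  0.0772] F [ 0.7 -0.8  0.1] op 0.0943 gf 0.0
closed t4.5 p [ 0.4715 -0.2751  0.076 ] F [-0.6 -0.4 -0. ] op 0.0158 gf 30.0
True
slid 0.03714707574246462 t5.4 p [ 0.4714 -0.2379  0.076 ] F [ 1.  -4.7  0.7] op 0.0156 gf 30.0
hold t5.8 p [ 0.4713 -0.2379  0.0759] F [ 0.4 -2.3  5.6] op 0.0158 gf 30.0
```

Run:
```python
from h import *
y=robot.get_state()["ee_pos"][1]
print(robot.move_linear((.4715,y+.012,.076),velocity=.02,threshold=18));s=st("slid",(robot.get_state()["ee_pos"][1]-y))
robot.pause(.4);st("hold")
```

```text
True
slid -6.8804268721356365e-06 t6.1 p [ 0.4714 -0.238   0.076 ] F [ 0.8 -2.5  2.6] op 0.0155 gf 30.0
hold t6.5 p [ 0.4714 -0.238   0.076 ] F [-0.1 -0.7  5.9] op 0.0162 gf 30.0
```

Run:
```python
from h import *
robot.gripper_to(.05);p=robot.get_state()["ee_pos"]
robot.move_linear((p[0],p[1],.25),velocity=.25)
robot.move_ptp((.44,-.26,.30),RY)
im=robot.grab_frame("wrist");c=robot.camera_info("wrist")
q=px(c,(.53,-.26,.05))[0].astype(int);print(q)
w=im[max(q[1]-110,0):q[1]+110,max(q[0]-180,0):q[0]+180,::-1]
cv2.imwrite("pics/w2.png",cv2.resize(w,None,fx=2,fy=2))
print(tray());st()
```

```text
[302 117]
(array([0.53809857, 0.23391568]), (267.8804931640625, 278.1521911621094), 80.79359436035156)
t8.5 p [ 0.4398 -0.2594  0.2984] F [0.2 0.4 0.1] op 0.0502 gf 0.0
```

View pics/w2.png

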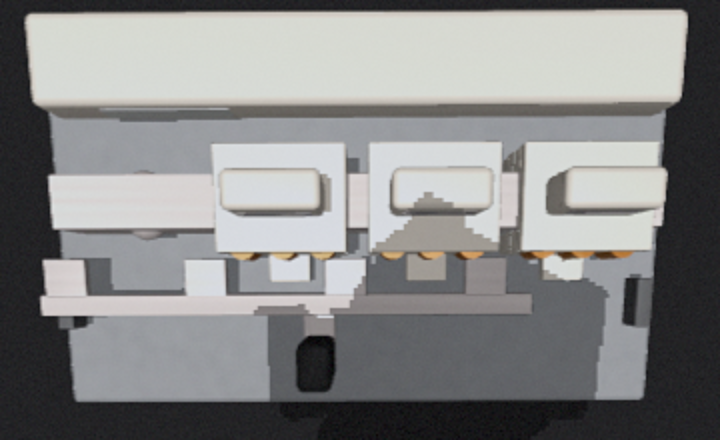

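Tabs (at px ~205, 345, 485) now stand between the lugs (290, 425, 562): the bar is free. Now the first cassette.

```bash
cat >> h.py <<'E'
def held(): 
    s=robot.get_state();return .013<s["opening"]<.03 and np.max(s["grasp_force"])>8
def pick(x,y):
    robot.gripper_to(.06)
    robot.move_ptp((x,y,.20),RX)
    if robot.move_linear((x,y,.112),velocity=.1,threshold=8): st("touch on descent")
    robot.gripper_to(0);st("closed")
    robot.move_linear((x,y,.135),velocity=.04);st("pulled")
    robot.move_linear((x,y,.25),velocity=.12);st("up");return held()
def via(x=.513):
    robot.move_linear((x,-.13,.25),velocity=.2)
    if not held(): return False
    robot.move_linear((x,.10,.25),velocity=.2)
    return held()
def place(x,y):
    robot.move_linear((x,y,.20),velocity=.2)
    if not held(): return st("lost")
    robot.move_linear((x,y,.115),velocity=.1)
    if not held(): return st("lost")
    print(robot.move_linear((x,y,.086),velocity=.03,threshold=4));st("placed")
    robot.gripper_to(.055)
    robot.move_linear((x,y,.25),velocity=.2);st("off")
E
python3 - <<'E'
from h import *
ok=pick(.538,-.2250);print(ok)
snap("side","p1")
if ok: print(tray())
E
```

```text
closed t12.0 p [ 0.5381 -0.225   0.112 ] F [ 1.4 -0.3 -0.7] op 0.0159 gf 30.0
pulled t12.7 p [ 0.5382 -0.2251  0.1353] F [0.3 0.6 3.5] op 0.0157 gf 30.0
up t13.8 p [ 0.5376 -0.2249  0.2491] F [ 0.5 -0.3 -2. ] op 0.0157 gf 30.0
True
(array([0.53809857, 0.23391568]), (267.8804931640625, 278.1521911621094), 80.79359436035156)
```

View pics/p1.png

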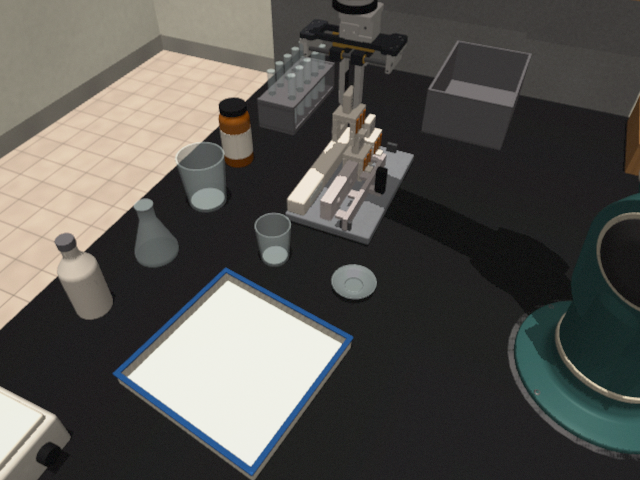

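```bash
cat >> h.py <<'E'
OFF=[(-.048,.055),(.062,.055),(-.048,-.055)]
def deliver(k):
    c=tray()[0];print("tray",c.round(3))
    if not via(): st("LOST");return
    c2=tray()[0];print("tray",c2.round(3))
    place(c[0]+OFF[k][0],c[1]+OFF[k][1])
E
python3 - <<'E'
from h import *
deliver(0)
snap("scene","d1")
E
```

```text
tray [0.538 0.234]
tray [0.538 0.234]
True
placed t18.8 p [0.49   0.2889 0.0913] F [1.2 0.4 1.8] op 0.0158 gf 30.0
off t20.5 p [0.4897 0.2885 0.2489] F [0.6 0.3 0.1] op 0.0551 gf 0.0
```

View pics/d1.png

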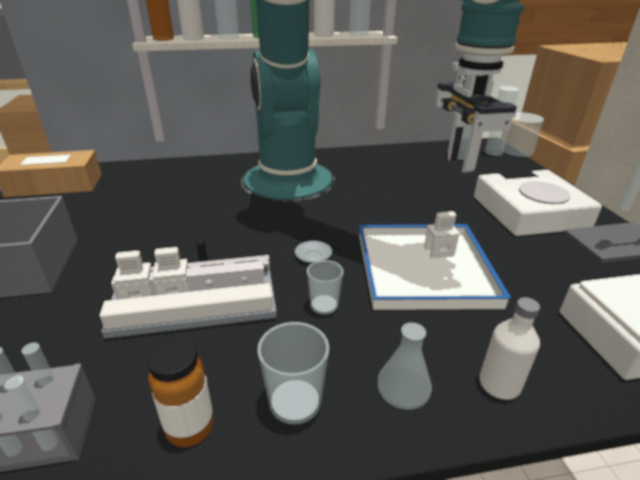

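The cassette stands upright in the tray (blade at ~445,218); the tray has been knocked slightly toward the robot. Go on to the second, measuring the tray again.

Run:
```python
from h import *
print(tray("side"),tray("scene"),"blade",onz("scene",(445,213),.107))
robot.move_linear((.513,.08,.25),velocity=.25)
robot.move_linear((.513,-.15,.25),velocity=.25)
print(pick(.538,-.2925));print(tray("side"),tray("scene"))
```

```text
(array([0.51339294, 0.23742964]), (268.4084167480469, 279.1329040527344), 80.34071350097656) (array([0.51178091, 0.23836967]), (271.98272705078125, 279.12957763671875), 80.02937316894531) blade [0.46627606 0.29009627 0.107     ]
closed t25.5 p [ 0.5383 -0.2925  0.1121] F [ 3.3  0.  -1.5] op 0.0158 gf 30.0
pulled t26.2 p [ 0.5382 -0.2926  0.1352] F [2.2 0.5 2.2] op 0.0155 gf 30.0
up t27.3 p [ 0.5376 -0.2924  0.249 ] F [ 0.8  0.5 -1.9] op 0.0158 gf 30.0
True
(array([0.51364685, 0.23755582]), (268.8902587890625, 278.7685546875), 80.53585815429688) (array([0.51012103, 0.23806493]), (271.4288024902344, 284.1002502441406), 80.42047119140625)
```

Tray moved about 25 mm in −x and the cassette moved with it; the offsets still hold.

Run:
```python
from h import *
deliver(1)
robot.move_linear((.513,.08,.25),velocity=.25)
robot.move_linear((.513,-.15,.25),velocity=.25)
print(tray("side"));snap("side","d2")
print(pick(.538,-.360))
snap("scene","d2s")
```

```text
tray [0.514 0.238]
tray [0.514 0.238]
True
placed t32.7 p [0.5757 0.2926 0.0914] F [ 0.4 -0.2  4.3] op 0.0158 gf 30.0
off t34.4 p [0.5752 0.2922 0.2488] F [-0.6 -0.7 -0.7] op 0.0552 gf 0.0
(array([0.51370959, 0.23754535]), (268.8902587890625, 278.8957214355469), 80.53585815429688)
closed t39.6 p [ 0.5384 -0.36    0.1121] F [ 3.5 -0.2 -1.3] op 0.0160 gf 30.0
pulled t40.4 p [ 0.5383 -0.3598  0.1352] F [3.8 1.7 1. ] op 0.0160 gf 30.0
up t41.5 p [ 0.5376 -0.3599  0.249 ] F [ 0.1  0.7 -0.9] op 0.0159 gf 30.0
True
```

View pics/d2.png

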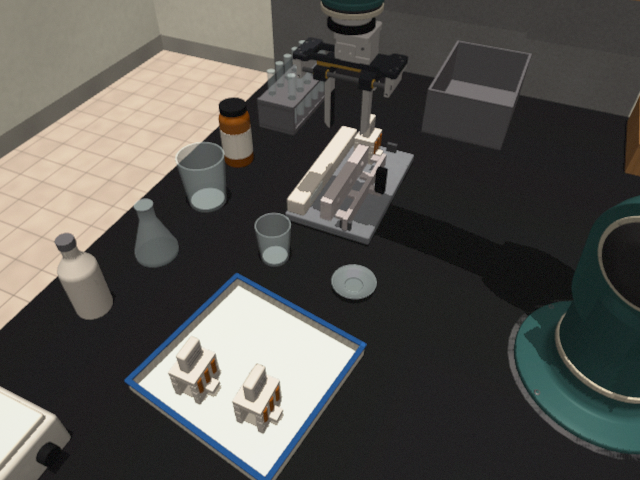

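Both stand well in the tray (blades at ~190,352 and 256,380). Now the third, then view.

Run:
```python
from h import *
deliver(2)
robot.move_linear((.513,.08,.25),velocity=.25)
robot.move_linear((.513,-.15,.25),velocity=.25)
robot.move_ptp((.44,-.26,.33),RY)
robot.pause(.3)
print(tray("side"))
a=robot.grab_frame("side");b=robot.grab_frame("wrist")
cv2.imwrite("pics/d3.png",cv2.resize(np.hstack([a,b])[:,:,::-1],(800,300),interpolation=cv2.INTER_AREA))
cv2.imwrite("pics/d3w.png",b[:,:,::-1]);st()
```

```text
tray [0.514 0.238]
tray [0.514 0.238]
True
placed t46.6 p [0.4656 0.1825 0.0913] F [0.6 0.1 1.7] op 0.0160 gf 30.0
off t48.4 p [0.4653 0.1823 0.249 ] F [-0.9  0.1 -1. ] op 0.0552 gf 0.0
(array([0.51365601, 0.23755792]), (268.9406433105469, 278.7276611328125), 80.54962921142578)
t51.6 p [ 0.44 -0.26  0.33] F [ 0.3  0.1 -0.2] op 0.0553 gf 0.0
```

View pics/d3.png

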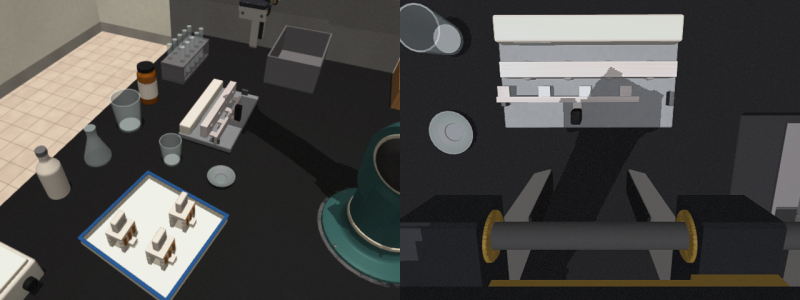

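All three are in the tray, the rail is empty and the grip is at (575,116). Sliding the bar back.

Run:
```python
from h import *
robot.move_ptp((.4715,-.238,.16),RY)
print(robot.move_linear((.4715,-.238,.076),threshold=8))
robot.gripper_to(0.0);st("closed");y0=robot.get_state()["ee_pos"][1]
for i in range(3):
    y=robot.get_state()["ee_pos"][1]
    r=robot.move_linear((.4715,y-(.055,.012,.012)[i],.076),velocity=(.04,.02,.02)[i],threshold=18)
    robot.pause(.3);st(r,robot.get_state()["ee_pos"][1]-y0)
robot.gripper_to(.05);p=robot.get_state()["ee_pos"]
robot.move_linear((p[0],p[1],.25),velocity=.2)
robot.move_ptp((.44,-.26,.33),RY);robot.pause(.3)
a=robot.grab_frame("side");b=robot.grab_frame("wrist")
cv2.imwrite("pics/end.png",cv2.resize(np.hstack([a,b])[:,:,::-1],(800,300),interpolation=cv2.INTER_AREA));st()
```

```text
False
closed t53.8 p [ 0.4715 -0.238   0.0761] F [-0.7  0.1  2.4] op 0.0158 gf 30.0
True -0.039991791254983616 t55.0 p [ 0.4716 -0.278   0.076 ] F [-0.7  3.9  8.1] op 0.0158 gf 30.0
True -0.03996426349162116 t55.6 p [ 0.4717 -0.278   0.076 ] F [-1.2  2.8  9. ] op 0.0159 gf 30.0
True -0.03995518042147464 t56.2 p [ 0.4716 -0.278   0.076 ] F [-0.9  2.4  9.2] op 0.0160 gf 30.0
t58.8 p [ 0.44   -0.26    0.3294] F [-1.  -0.2  0. ] op 0.0500 gf 0.0
```

View pics/end.png

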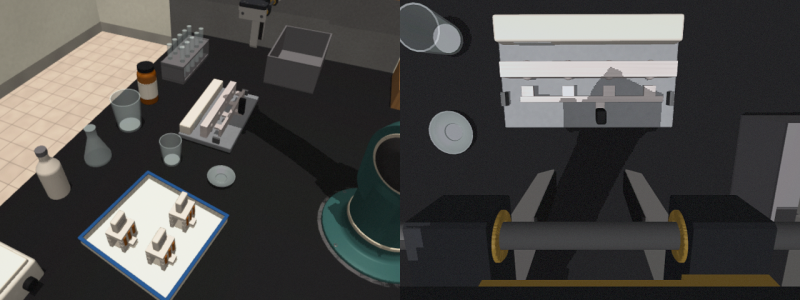

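The bar moved the full 40 mm and the grip is now at (600,116). The cassettes, beaker and dish are in place.

```bash
python3 -c "
from rig import robot
print(robot.sign_off())"
```

```text
the job is handed in; nothing more can be done
None
```

The job is handed in: all three cassettes present stand on the tray floor, the locking bar is back at its locked end stop after its full 40 mm of travel, and the beaker and dish look undisturbed in the final pictures; the sign-off call gave no verdict.

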